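# Start the flange nut on a vacuum packer's filter head

### The job

Take the big flange nut from the parts tray and put it, flange down, on the stud in the middle of the round filter cover. Back it off gently (anticlockwise from above) until you feel the thread drop in, then turn it down clockwise until its flange sits flat on the cover, and let go. Do not force the nut against the stud, and leave the other loose parts where they are.

Things in the scene. Friction and masses are not known exactly. Their poses are not given: they have to be found in the camera images.
- nut_centre (a point): Centre (half-way up) of the loose dark steel flange nut: hexagon 48 mm across flats, 25 mm high, on a round flange 62 mm across and 5 mm thick; 30 mm high in all, bore 35 mm. It stands flange down in the tray, its underside 15 mm below this point; z up. Two opposite flats face along its x axis, the others every 60 degrees.
- nut: The same flange nut, about 0.22 kg; origin at the centre of the flange's underside. Inside it, low down, are three thread lugs 120 degrees apart, one towards +x: 5.5 mm wide, 3.5 mm high, reaching in to 11.5 mm from the axis; their lowest edge is about 1 mm above the underside.
- cover_centre (a point): Centre of the flat top of the fixed round filter cover (148 mm across, top 75 mm above the table), where the fixed upright steel stud comes out; z up along the stud. The nut is home when its underside lies on this face. Contact force between nut and stud or cover must stay below 50 N.
- stud_tip (a point): Tip of the stud, on its axis, 27 mm above the cover. The stud ends in a plain tapered pilot nose, 9 mm across at the tip, widening to 20 mm at 18 mm above the cover; round this 20 mm core the nut's lugs have 1.5 mm side play. Below the nose is a right-hand three-start quick thread 32 mm across.
- stud_lands (a point): On the stud's axis, at its thread end, 16 mm above the cover: three level lands, three 40-degree openings between, at an angle that is not measured and varies. The nut first stands on the lands, underside 15 mm above the cover (18 on a tooth; over an opening it drops at once). Within 110 degrees of backing off its lugs meet 3 mm stop teeth at the openings and, pressed lightly, drop 8 mm.
- housing: Fixed filter head with cover and stud: 190 mm square plate, canister 128 mm across, short side port; origin under its centre, on the table. The stop teeth block the nut clockwise until it has dropped in; then clockwise takes it down 9 mm per 120 degrees (2 mm axial play): flange on the cover after about 95 degrees, thread binding at about 120.
- tray: Shallow fixed steel tray 260 x 200 mm, rim 16 mm high, floor 3 mm, in which the nut stands. Origin: centre of its underside; long side along its x axis.
- small_nut: Bystander: small hex nut 24 mm across flats, 12 mm high, in the tray. Leave alone.
- seal: Bystander: black rubber ring 48 mm across, 7 mm high, in the tray. Leave alone.
- screwdriver: Bystander: screwdriver lying on the table. Leave alone.
- wrench: Bystander: wrench lying on the table. Leave alone.
- oil_bottle: Bystander: clear bottle 64 mm across, 150 mm high, standing. Leave alone.
- tape: Bystander: roll of tape 96 mm across, 48 mm high. Leave alone.
- carton: Bystander: small carton 120 x 90 x 70 mm. Leave alone.

How it is judged:
On the way:
1. the nut has dropped into the thread: level on the stud, its underside 3 to 10 mm above the cover (z of nut in the frame of cover_centre between 0.003 and 0.01 m and horizontal distance between nut and cover_centre below 0.004 m and angle between nut's own z axis and vertical below 0.12 rad), for 0.15 s.
At the end, for the whole second after the job is handed in: The nut is on the stud with its flange flat on the cover (underside within 1.5 mm of it, tilt under 3 degrees, axis within 4 mm of the stud's), at rest and released (z of nut in the frame of cover_centre below 0.0015 m and horizontal distance between nut and cover_centre below 0.004 m and angle between nut's own z axis and vertical below 0.05 rad and linear speed of nut below 0.01 m/s and contact force between nut and the fingers below 0.05 N); the robot touches nothing.
It fails at once if the nut is forced: more than 50 N between nut and stud or cover (contact force between nut and housing above 50 N).
It fails at once if a bystander is moved more than 20 mm (distance of any of small_nut, seal, screwdriver, wrench, oil_bottle, tape, carton from where it was at the start of the episode above 0.02 m).
It also fails if it takes over 72 s, if anything falls off the work surface, if the arm or the gripper's body presses on something with over 40 N, if the wrist force passes 120 N, or if a joint passes its speed limit or range.

### The arm

A 6-joint arm with a two-finger parallel gripper is mounted at the origin on the work surface. World frame = base frame: x ahead of the robot, y to its left, z up, the work surface at z = 0. Lengths are in m, angles in rad, forces in N, time in s.
With the tool pointing down it reaches from about 0.3 to 0.775 m from the base axis. Payload 14.6 kg.
Tool frame: the origin (TCP) lies at the very end of the fingers, on their centre line; the grasp point (between the pads) lies 19 mm behind it (r.grip_point_offset is the distance from the TCP to the grasp point, in m); y points along the fingers, x is the direction in which the jaws open and shut, and the axes are right-handed (so a half turn about y gives the same grasp; the last joint's range is limited). The gripper opens to 94 mm and grips with 3 to 60 N. Pads are 16 mm wide; open, the fingers measure 119 mm over their backs; the gripper's body (75 mm by 177 mm) begins 78 mm behind the grasp point.
Start: joints at [-1.214, 0.3, 1.521, -0, 1.321, -0.067], TCP at [0.226, -0.501, 0.205] pointing down, gripper open.
Joint ranges: [-3.03, 3.03], [-0.79, 2.21], [0.23, 2.52], [-1.04, 4.18], [0, 3.07], [-2.55, 2.55]. Speed limits (rad/s): [2.22, 2.22, 2.57, 3.14, 3.14, 3.14].

### API

Orientations are given as [roll, pitch, yaw] about the fixed x, y, z axes, in that order (R = Rz(yaw) Ry(pitch) Rx(roll)).
In Python, from plant import r, eyes, ticket, finder gives the robot as it stands.
- The arm moves only by the tool drive_tool, never from a script. Its argument "series" is a list of rows, each a list of 2 entries, a list of its own where there are three numbers: the shift along the tool's x, y, z in cm, then the turn, a rotation vector about the tool's x, y, z in degrees. In form: [[[x, y, z], [rx, ry, rz]], ...]. A call has exactly 5 rows; each row is the pose to reach, as a shift and turn from the pose measured when the call began, along the tool's axes at that moment; what a row does not reach only later rows make up. A row lasts 1/10 s, in which the tool goes at most 50 mm and 8.59 degrees, less where a joint would pass 70% of its speed; a pose out of reach is approached as far as the arm can. A call with a gripper value outside its range is refused whole. "fingers" is the opening, from 0 (shut) to 1 (fully open), set as the call begins (left out, the last holds). The fingers move at their own pace and stop on an object; the grip force is fixed at half the most. Time passes only in rows, so rows that repeat a pose let the fingers close, or fill a call up. It gives the time, the measured TCP pose, the force and the opening at its end, in the units of the state.
- r.read_state(): the state, without advancing time (a new reading comes with each control period).
- eyes.camera(name): name is "scene" or "side" or "wrist"; returns a dict with "pixels" (384x512x3 uint8, red, green, blue), "fx", "fy", "cx", "cy" (pixels), "distortion" ([k1, k2, p1, p2, k3] as OpenCV has them; the pictures are not rectified), "camera_from_world" (4x4, takes a point from world to camera coordinates). Camera axes: x right, y up, looking along -z (the intrinsics and any distortion apply to the point x, -y, -z); pixel columns grow to the right and rows downward; lengths in m; the calibration is good to about 2 mm. A picture is of the moment at which its call begins. There is no depth.
- ticket.sign_off(): hands the job in, once; it reports no verdict.
Trained networks look in the newest picture that a camera, given by its name, has taken for a name from the list of things; names that differ only in an ending like _2 or _b are one class to them, and where a whole thing is asked for, a point or a joint stands for the part that bears it (a point fixed in the world has none). Each returns a list of dicts, best first, with "p" (0 to 1); they miss things now and then, are a little off and sometimes report something else, mostly with a low value. They report only what shows in the picture. A call takes as long as a camera call.
- finder.find_in(camera, thing): "location" ([column, row] as shares, 0 to 1, of the picture: columns of its width, rows of its height, amid what is visible of it).
- finder.landmark_of(camera, thing): "location" ([column, row] as shares, 0 to 1, of the picture: columns of its width, rows of its height: a listed point, or the origin of a listed thing).
The state is a dict: "time": time; "qpos": joint angles; "joint_velocities": joint speeds; "effort": joint torques, N m; "ee_pos": TCP position; "tcp_rot": TCP orientation; "contact_force": force on the tool from outside, world axes, zero at the start; "torque": the same for the moment, N m; "finger_gap": finger opening in m.
Only numpy, scipy, OpenCV 4.12 (cv2) and the standard library are available. Lean on these libraries where they do the work, as an engineer would, in place of code of your own. Each camera call takes 0.05 s, during which the arm holds its last target. There are 200 camera calls.

## Working session

There is one attempt and no reset: what is moved stays moved. The work goes in short steps, Python scripts to look and compute and a tool call to move; the robot and the scene stay as the last step left them, time stands still between calls to the robot, and variables do not carry over. Pictures are saved under pics/ and viewed, about 8 in all and at most 12, crops included, and the job is handed in when it is done.

Besides the shell and the picture viewer there is one more tool, called after "Emit:" by a JSON object that holds its "fn" and its "kwargs". drive_tool: Moves the arm, as the interface text tells. Its arguments: {"type":"object","properties":{"series":{"type":"array","items":{"type":"array"}},"fingers":{"type":"number"}},"required":["series"]}

```bash
ls; mkdir -p pics
cat > h.py <<'E'
import numpy as np, cv2
from scipy.spatial.transform import Rotation as R
from plant import r, eyes, ticket, finder
def ray(c,loc,share=True):
    u=np.array(loc,float)
    if share: u=u*[512,384]
    K=np.array([[c['fx'],0,c['cx']],[0,c['fy'],c['cy']],[0,0,1]])
    n=cv2.undistortPoints(u.reshape(1,1,2),K,np.array(c['distortion'],float))[0,0]
    T=np.array(c['camera_from_world']); Rm=T[:3,:3]; o=-Rm.T@T[:3,3]
    d=Rm.T@np.array([n[0],-n[1],-1]); return o,d/np.linalg.norm(d)
def onz(c,loc,z,share=True):
    o,d=ray(c,loc,share); return o+d*(z-o[2])/d[2]
def tri(rs):
    A=sum(np.eye(3)-np.outer(d,d) for o,d in rs); b=sum((np.eye(3)-np.outer(d,d))@o for o,d in rs)
    return np.linalg.solve(A,b)
def save(c,n): cv2.imwrite('pics/'+n+'.png',c['pixels'][:,:,::-1])
E
python3 - <<'E'
from h import *
np.set_printoptions(precision=4,suppress=True)
s=r.read_state(); print(s['ee_pos'],s['tcp_rot'],s['contact_force'],s['finger_gap'],r.grip_point_offset,s['time'])
C={}
for n in ['scene','side','wrist']:
    C[n]=eyes.camera(n); save(C[n],n+'0')
    for t in ['nut_centre','cover_centre','stud_tip','stud_lands','tray']:
        for x in finder.landmark_of(n,t)[:2]: print(n,t,x['p'],np.array(x['location'])*[512,384],onz(C[n],x['location'],{'nut_centre':.018,'cover_centre':.075,'stud_tip':.102,'stud_lands':.091,'tray':0}[t]))
cv2.imwrite('pics/both.png',cv2.resize(np.hstack([C['scene']['pixels'],C['side']['pixels']])[:,:,::-1],(800,300)))
E
```

```text
pics
[ 0.2261 -0.5011  0.2049] [-1.5707  0.0012 -1.147 ] [ 0.379  -0.017   0.2215] 0.09440059899317316 0.0188 0.0
scene nut_centre 0.52 [235.1104 173.9904] [ 0.5217 -0.1966  0.018 ]
scene cover_centre 0.53 [229.9904 192.6144] [ 0.6547 -0.0975  0.075 ]
scene stud_tip 0.58 [314.88   204.5184] [0.5543 0.1627 0.102 ]
scene stud_lands 0.56 [319.5904 204.096 ] [0.5333 0.1676 0.091 ]
scene tray 0.72 [234.496  174.1056] [ 0.5077 -0.2131  0.    ]
scene tray 0.69 [236.8    180.0192] [ 0.5282 -0.1835  0.    ]
side nut_centre 0.71 [229.3248 245.9136] [ 0.512  -0.2021  0.018 ]
side cover_centre 0.6 [232.6016 160.2048] [0.537  0.1569 0.075 ]
side cover_centre 0.54 [245.2992 126.4128] [0.5961 0.374  0.075 ]
side stud_tip 0.89 [231.8848 152.2176] [0.5354 0.1696 0.102 ]
side stud_lands 0.8 [231.68  155.904] [0.5342 0.162  0.091 ]
side tray 0.87 [233.8816 248.7936] [ 0.526  -0.1995  0.    ]
```

View pics/both.png

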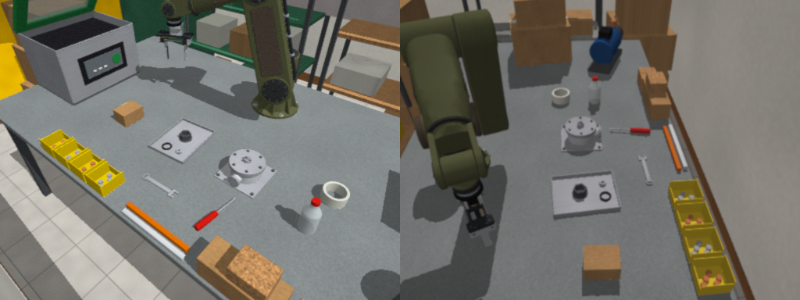

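Emit:
{"fn": "drive_tool", "kwargs": {"series": [[[-1.8,0,4.5],[0,0,0]],[[-3.6,0,9],[0,0,0]],[[-5.4,0,13.5],[0,0,0]],[[-7.2,0,18],[0,0,0]],[[-9,0,22.5],[0,0,0]]]}}

```text
time: 1.4
ee_pos: [0.3953, -0.3252, 0.2057]
tcp_rot: [-1.571, -0.0, -1.147]
contact_force: [0.5, -0.5, -0.2]
finger_gap: 0.094
```

Emit:
{"fn": "drive_tool", "kwargs": {"series": [[[-1.8,0,4.5],[0,0,0]],[[-3.6,0,9],[0,0,0]],[[-5.4,0,13.5],[0,0,0]],[[-6.5,0,16.2],[0,0,0]],[[-6.5,0,16.2],[0,0,0]]]}}

```text
time: 1.9
ee_pos: [0.5181, -0.1967, 0.2054]
tcp_rot: [-1.57, -0.0, -1.143]
contact_force: [-0.1, 0.1, 0.5]
finger_gap: 0.0937
```

Run:
```python
from h import *
np.set_printoptions(precision=4,suppress=True)
s=r.read_state(); print(s['ee_pos'],s['tcp_rot'],s['qpos'],s['time'])
n='wrist';c=eyes.camera(n);save(c,'w1');T=np.array(c['camera_from_world']);print(-T[:3,:3].T@T[:3,3],-T[2,:3])
for t in ['nut_centre','nut','cover_centre','stud_tip','small_nut']:
    for x in finder.landmark_of(n,t)[:2]: print(n,t,x['p'],np.array(x['location'])*[512,384],onz(c,x['location'],{'nut_centre':.018,'nut':.003,'cover_centre':.075,'stud_tip':.102,'small_nut':.003}[t]))
```

```text
[ 0.5181 -0.1967  0.2054] [-1.5705 -0.     -1.1434] [-0.4291  0.3091  1.5093  0.0003  1.323   0.7143] 1.9
[ 0.5811 -0.1687  0.3854] [-0.215  -0.0983 -0.9717]
wrist nut_centre 0.76 [245.504  178.7136] [ 0.5159 -0.1938  0.018 ]
wrist nut 0.59 [242.8928 177.4848] [ 0.5133 -0.1915  0.003 ]
wrist small_nut 0.81 [244.224   78.1056] [ 0.6123 -0.1486  0.003 ]
wrist small_nut 0.29 [248.0128 180.2112] [ 0.5128 -0.1981  0.003 ]
```

View pics/w1.png

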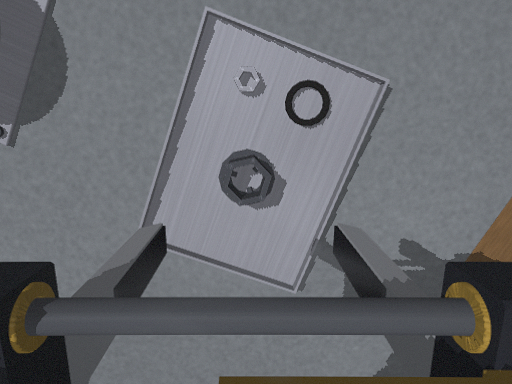

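```bash
cat >> h.py <<'E'
def ortho(c,cen,z,half=.05,n=600):
    # top view: right=world x, up=world y
    T=np.array(c['camera_from_world']); g=np.linspace(-half,half,n)
    X,Y=np.meshgrid(cen[0]+g,cen[1]-g); P=np.stack([X,Y,np.full_like(X,z)],-1).reshape(-1,3)
    q=P@T[:3,:3].T+T[:3,3]; q=q*[1,-1,-1]
    K=np.array([[c['fx'],0,c['cx']],[0,c['fy'],c['cy']],[0,0,1]])
    uv=cv2.projectPoints(q,np.zeros(3),np.zeros(3),K,np.array(c['distortion'],float))[0].reshape(n,n,2).astype(np.float32)
    return cv2.remap(c['pixels'],uv[...,0],uv[...,1],cv2.INTER_CUBIC)[:,:,::-1].copy()
E
python3 - <<'E'
from h import *
c=eyes.camera('wrist')
im=ortho(c,[.516,-.194],.033,.04)
im=np.clip(im.astype(float)*1.8,0,255).astype(np.uint8)
for k in (150,300,450): im[k,::4]=(0,255,255); im[::4,k]=(0,255,255)
cv2.imwrite('pics/o1.png',im)
E
```

```text
(no output)
```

View pics/o1.png

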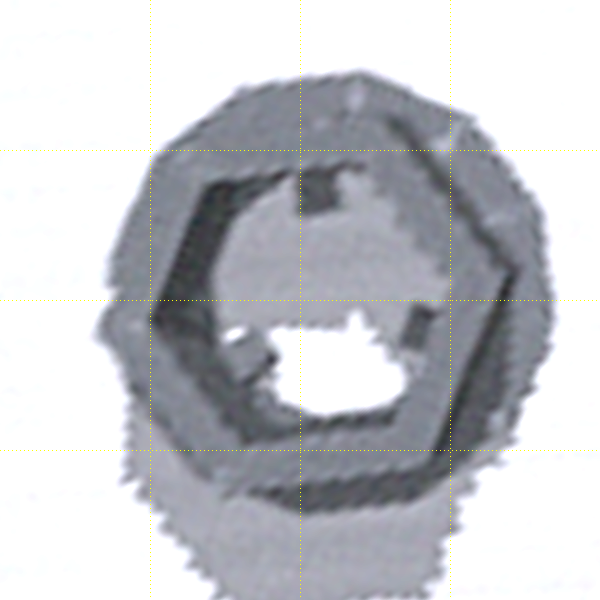

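Emit:
{"fn": "drive_tool", "kwargs": {"series": [[[-0.3,2,0],[0,-8.5,0]],[[-0.3,4,0],[0,-17,0]],[[-0.3,6,0],[0,-25.5,0]],[[-0.3,8,0],[0,-34,0]],[[-0.3,10,0],[0,-42.5,0]]]}}

```text
time: 2.75
ee_pos: [0.5142, -0.1981, 0.1052]
tcp_rot: [-1.571, -0.001, -0.402]
contact_force: [-0.4, 0.6, 0.1]
finger_gap: 0.0941
```

Run:
```python
from h import *
np.set_printoptions(precision=4,suppress=True)
s=r.read_state(); print(s['ee_pos'],s['tcp_rot'],s['time'],s['contact_force'])
n='wrist';c=eyes.camera(n)
for t in ['nut_centre','nut']:
    for x in finder.landmark_of(n,t)[:2]: print(n,t,x['p'],onz(c,x['location'],{'nut_centre':.018,'nut':.003}[t]))
im=ortho(c,s['ee_pos'],.033,.04)
im=np.clip(im.astype(float)*1.8,0,255).astype(np.uint8)
y=s['tcp_rot'][2];d=np.array([np.cos(y),-np.sin(y)])
for a in (d,np.array([-d[1],d[0]])): cv2.line(im,*[tuple(int(v) for v in 300+k*a*280) for k in (-1,1)],(0,255,255),1)
cv2.imwrite('pics/o2.png',im)
```

```text
[ 0.5142 -0.1981  0.1052] [-1.5711 -0.0009 -0.4017] 2.75 [-0.4172  0.6412  0.1347]
wrist nut_centre 0.62 [ 0.5158 -0.1959  0.018 ]
wrist nut 0.55 [ 0.5119 -0.196   0.003 ]
```

View pics/o2.png

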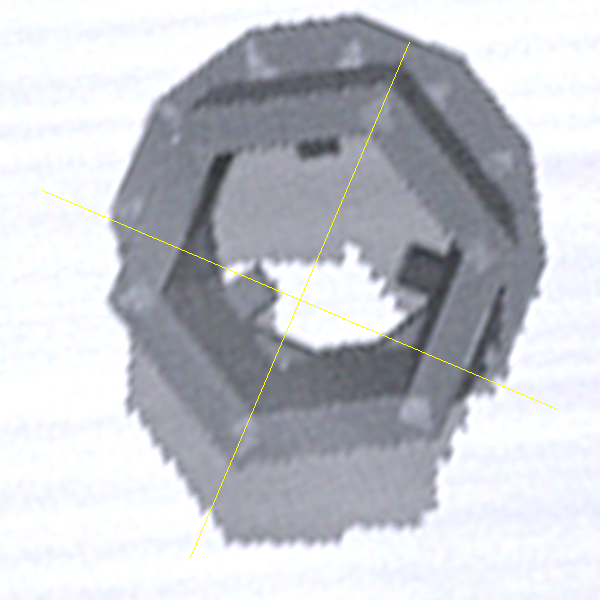

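Emit:
{"fn": "drive_tool", "kwargs": {"series": [[[0,1.5,0.5],[0,0,0]],[[0,3.5,0.5],[0,0,0]],[[0,6,0.5],[0,0,0]],[[0,8,0.5],[0,0,0]],[[0,9.0,0.5],[0,0,0]]]}}

```text
time: 3.4
ee_pos: [0.5155, -0.1928, 0.0139]
tcp_rot: [-1.571, 0.002, -0.414]
contact_force: [0.1, -0.4, 0.6]
finger_gap: 0.0942
```

Run:
```python
from h import *
np.set_printoptions(precision=4,suppress=True)
s=r.read_state(); print(s['ee_pos'],s['tcp_rot'],s['time'],s['contact_force'])
```

```text
[ 0.5155 -0.1928  0.0139] [-1.5709  0.0025 -0.4139] 3.4 [ 0.066  -0.4435  0.6316]
```

Emit:
{"fn": "drive_tool", "kwargs": {"series": [[[0.1,0.3,0],[0,0,0]],[[0.1,0.35,0],[0,0,0]],[[0.1,0.35,0],[0,0,0]],[[0.1,0.35,0],[0,0,0]],[[0.1,0.35,0],[0,0,0]]]}}

```text
time: 3.9
ee_pos: [0.5167, -0.1934, 0.011]
tcp_rot: [-1.571, 0.001, -0.414]
contact_force: [-0.1, 0.4, 0.3]
finger_gap: 0.0937
```

Emit:
{"fn": "drive_tool", "kwargs": {"series": [[[0,0,0],[0,0,0]],[[0,0,0],[0,0,0]],[[0,0,0],[0,0,0]],[[0,0,0],[0,0,0]],[[0,0,0],[0,0,0]]], "fingers": 0}}

```text
time: 4.4
ee_pos: [0.5166, -0.1933, 0.011]
tcp_rot: [-1.571, 0.002, -0.414]
contact_force: [0.6, 0.1, 0.7]
finger_gap: 0.0573
```

Emit:
{"fn": "drive_tool", "kwargs": {"series": [[[0,0,0],[0,0,0]],[[0,0,0],[0,0,0]],[[0,0,0],[0,0,0]],[[0,0,0],[0,0,0]],[[0,0,0],[0,0,0]]]}}

```text
time: 4.9
ee_pos: [0.5166, -0.1933, 0.011]
tcp_rot: [-1.571, 0.002, -0.414]
contact_force: [-0.6, 1.4, 0.1]
finger_gap: 0.0476
```

Emit:
{"fn": "drive_tool", "kwargs": {"series": [[[0,-2,0],[0,0,0]],[[0,-5,0],[0,0,0]],[[0,-8.5,0],[0,0,0]],[[0,-12,0],[0,0,0]],[[0,-15,0],[0,0,0]]]}}

```text
time: 5.4
ee_pos: [0.5168, -0.1934, 0.1627]
tcp_rot: [-1.571, 0.001, -0.414]
contact_force: [-0.1, -0.7, -1.3]
finger_gap: 0.0474
```

Emit:
{"fn": "drive_tool", "kwargs": {"series": [[[-1.2,-0.5,3],[0,-7,0]],[[-3,-1,7.5],[0,-14,0]],[[-5,-1,12],[0,-21,0]],[[-7,-1,16.5],[0,-28,0]],[[-8.5,-1,20],[0,-34,0]]]}}

```text
time: 5.9
ee_pos: [0.519, 0.0263, 0.1727]
tcp_rot: [-1.57, 0.001, 0.185]
contact_force: [0.8, -0.4, -3.0]
finger_gap: 0.0477
```

Run:
```python
from h import *
np.set_printoptions(precision=4,suppress=True)
s=r.read_state(); print(s['ee_pos'],s['tcp_rot'],s['time'],s['contact_force'],s['finger_gap'])
for n in ('wrist','side','scene'):
  c=eyes.camera(n)
  if n=='wrist': save(c,'w3')
  for t in ['cover_centre','stud_lands','stud_tip']:
    for x in finder.landmark_of(n,t)[:1]: print(n,t,x['p'],np.array(x['location'])*[512,384],onz(c,x['location'],{'cover_centre':.075,'stud_lands':.091,'stud_tip':.102}[t]))
```

```text
[0.519  0.0263 0.1727] [-1.5703  0.0008  0.1851] 5.9 [ 0.8254 -0.3645 -3.0211] 0.04772551698951481
wrist cover_centre 0.83 [297.0112  37.7088] [0.5324 0.1542 0.075 ]
wrist stud_lands 0.83 [299.3152  31.488 ] [0.5317 0.1549 0.091 ]
wrist stud_tip 0.6 [301.7216  28.4928] [0.5319 0.1544 0.102 ]
side cover_centre 0.8 [231.68   160.5888] [0.5335 0.1548 0.075 ]
side stud_lands 0.74 [230.8096 154.9824] [0.5312 0.1677 0.091 ]
side stud_tip 0.64 [230.912  154.9824] [0.5314 0.1534 0.102 ]
scene cover_centre 0.73 [317.0816 206.4   ] [0.5318 0.1594 0.075 ]
scene stud_lands 0.72 [319.2832 203.9808] [0.5334 0.1666 0.091 ]
scene stud_tip 0.2 [315.0848 223.7952] [0.622  0.2068 0.102 ]
```

View pics/w3.png

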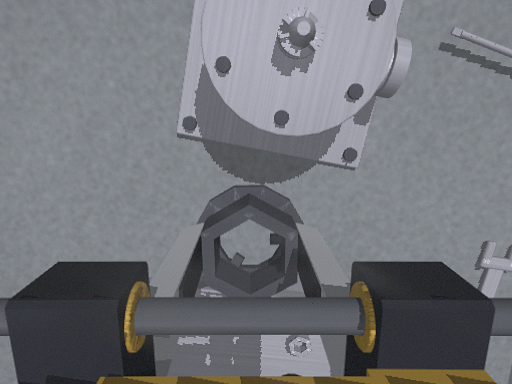

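Emit:
{"fn": "drive_tool", "kwargs": {"series": [[[0.8,0,2],[0,0,0]],[[1.7,0,4],[0,0,0]],[[2.4,0,6],[0,0,0]],[[2.4,0,6],[0,0,0]],[[2.4,0,6],[0,0,0]]]}}

```text
time: 7.0
ee_pos: [0.5324, 0.0864, 0.1725]
tcp_rot: [-1.571, 0.001, 0.179]
contact_force: [0.4, -0.4, -0.8]
finger_gap: 0.0479
```

Run:
```python
from h import *
np.set_printoptions(precision=4,suppress=True)
s=r.read_state(); print(s['ee_pos'],s['tcp_rot'],s['time'],s['contact_force'],s['finger_gap'])
zt=s['ee_pos'][2]
n='wrist'; c=eyes.camera(n)
T=np.array(c['camera_from_world']);print('cam',-T[:3,:3].T@T[:3,3])
Z={'cover_centre':.075,'stud_lands':.091,'stud_tip':.102,'nut_centre':zt+.007,'nut':zt-.008}
for t in Z:
    for x in finder.landmark_of(n,t)[:1]: print(n,t,x['p'],np.array(x['location'])*[512,384],onz(c,x['location'],Z[t]))
a=ortho(c,[.532,.155],.091,.03,600)
b=ortho(c,s['ee_pos'],zt+.022,.04,600)
for im in(a,b):
  for k in (150,300,450): im[k,::6]=(0,255,255); im[::6,k]=(0,255,255)
cv2.imwrite('pics/w4.png',cv2.resize(np.hstack([a,b]),(800,400)))
```

```text
[0.5324 0.0864 0.1725] [-1.5706  0.0012  0.1785] 7.0 [ 0.3995 -0.4068 -0.7895] 0.047888651700109926
cam [0.5212 0.1535 0.3525]
wrist cover_centre 0.89 [262.912 114.816] [0.5318 0.1541 0.075 ]
wrist stud_lands 0.85 [263.7824 114.3168] [0.5318 0.1545 0.091 ]
wrist stud_tip 0.83 [263.0144 115.8144] [0.531  0.1534 0.102 ]
wrist nut_centre 0.72 [249.1904 247.4112] [0.5336 0.0834 0.1795]
wrist nut 0.55 [248.32   236.5056] [0.5329 0.084  0.1645]
```

View pics/w4.png

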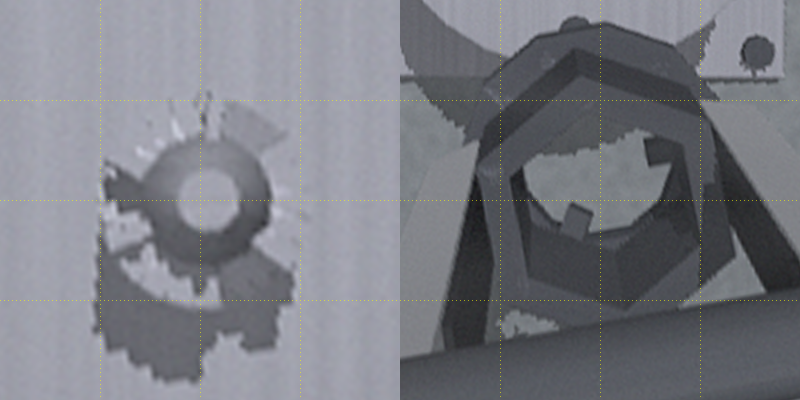

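Emit:
{"fn": "drive_tool", "kwargs": {"series": [[[0.4,0,2.5],[0,0,0]],[[0.8,0,5],[0,0,0]],[[1.15,0.5,6.85],[0,0,0]],[[1.15,2.5,6.85],[0,0,0]],[[1.15,4.5,6.85],[0,0,0]]]}}

```text
time: 7.8
ee_pos: [0.5318, 0.1558, 0.1275]
tcp_rot: [-1.57, -0.0, 0.178]
contact_force: [-0.4, -0.0, -2.1]
finger_gap: 0.048
```

Run:
```python
from h import *
np.set_printoptions(precision=4,suppress=True)
s=r.read_state(); print(s['ee_pos'],s['tcp_rot'],s['time'],s['contact_force'],s['finger_gap'])
zt=s['ee_pos'][2]
n='wrist'; c=eyes.camera(n)
Z={'stud_tip':.102,'nut_centre':zt+.007,'nut':zt-.008}
for t in Z:
    for x in finder.landmark_of(n,t)[:1]: print(n,t,x['p'],np.array(x['location'])*[512,384],onz(c,x['location'],Z[t]))
a=ortho(c,s['ee_pos'],.102,.03,600)
b=ortho(c,s['ee_pos'],zt+.022,.04,600)
for im in(a,b):
  for k in (150,300,450): im[k,::6]=(0,255,255); im[::6,k]=(0,255,255)
cv2.imwrite('pics/w5.png',cv2.resize(np.hstack([a,b]),(800,400)))
c=eyes.camera('side')
cv2.imwrite('pics/s5.png',cv2.resize(c['pixels'][110:200,180:300,::-1],(800,600),interpolation=2))
```

```text
[0.5318 0.1558 0.1275] [-1.5705 -0.0001  0.178 ] 7.8 [-0.3946 -0.0466 -2.08  ] 0.047976273948470156
wrist stud_tip 0.94 [248.9856 227.0976] [0.5327 0.1533 0.102 ]
wrist nut_centre 0.91 [250.9824 247.4112] [0.5339 0.153  0.1345]
wrist nut 0.58 [244.0192 237.888 ] [0.53   0.1521 0.1195]
```

View pics/w5.png

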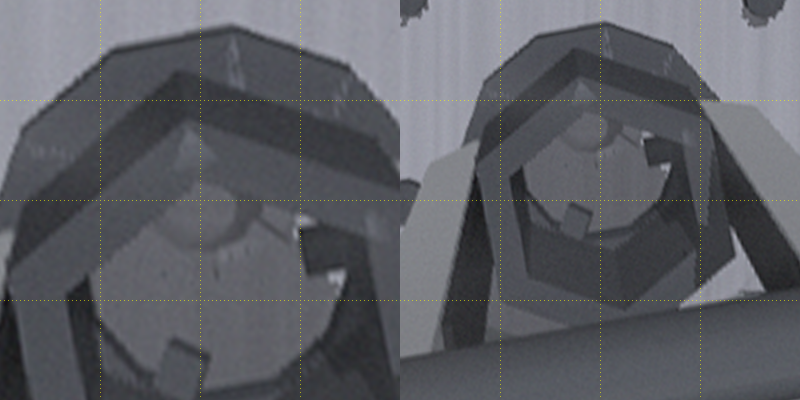

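Emit:
{"fn": "drive_tool", "kwargs": {"series": [[[-0.05,0.3,0.05],[0,0,0]],[[-0.05,0.8,0.05],[0,0,0]],[[-0.05,1.2,0.05],[0,0,0]],[[-0.05,1.5,0.05],[0,0,0]],[[-0.05,1.6,0.05],[0,0,0]]]}}

```text
time: 8.55
ee_pos: [0.5314, 0.1558, 0.1124]
tcp_rot: [-1.57, 0.0, 0.177]
contact_force: [0.5, 0.5, -2.0]
finger_gap: 0.0481
```

Emit:
{"fn": "drive_tool", "kwargs": {"series": [[[0,0.1,0],[0,0,0]],[[0,0.2,0],[0,0,0]],[[0,0.3,0],[0,0,0]],[[0,0.4,0],[0,0,0]],[[0,0.5,0],[0,0,0]]]}}

```text
time: 9.05
ee_pos: [0.5315, 0.1558, 0.1074]
tcp_rot: [-1.57, 0.0, 0.177]
contact_force: [0.2, -0.8, -3.0]
finger_gap: 0.0478
```

Emit:
{"fn": "drive_tool", "kwargs": {"series": [[[0,0.1,0],[0,0,0]],[[0,0.2,0],[0,0,0]],[[0,0.3,0],[0,0,0]],[[0,0.4,0],[0,0,0]],[[0,0.5,0],[0,0,0]]]}}

```text
time: 9.55
ee_pos: [0.5315, 0.1558, 0.1023]
tcp_rot: [-1.57, 0.0, 0.177]
contact_force: [0.3, -0.2, -1.8]
finger_gap: 0.048
```

Emit:
{"fn": "drive_tool", "kwargs": {"series": [[[0,0.05,0],[0,0,0]],[[0,0.1,0],[0,0,0]],[[0,0.15,0],[0,0,0]],[[0,0.2,0],[0,0,0]],[[0,0.2,0],[0,0,0]]]}}

```text
time: 10.05
ee_pos: [0.5314, 0.1557, 0.1002]
tcp_rot: [-1.57, 0.0, 0.177]
contact_force: [-0.7, -0.0, -0.9]
finger_gap: 0.0479
```

Emit:
{"fn": "drive_tool", "kwargs": {"series": [[[0,0.04,0],[0,0,0]],[[0,0.08,0],[0,0,0]],[[0,0.12,0],[0,0,0]],[[0,0.15,0],[0,0,0]],[[0,0.15,0],[0,0,0]]]}}

```text
time: 10.55
ee_pos: [0.5314, 0.1558, 0.0987]
tcp_rot: [-1.57, 0.0, 0.177]
contact_force: [-0.5, -0.5, -1.8]
finger_gap: 0.0475
```

Emit:
{"fn": "drive_tool", "kwargs": {"series": [[[0,0.03,0],[0,0,0]],[[0,0.06,0],[0,0,0]],[[0,0.09,0],[0,0,0]],[[0,0.1,0],[0,0,0]],[[0,0.1,0],[0,0,0]]]}}

```text
time: 11.05
ee_pos: [0.5314, 0.1557, 0.0977]
tcp_rot: [-1.57, 0.0, 0.177]
contact_force: [0.5, 0.1, -2.3]
finger_gap: 0.0476
```

Emit:
{"fn": "drive_tool", "kwargs": {"series": [[[0,0.03,0],[0,0,0]],[[0,0.06,0],[0,0,0]],[[0,0.09,0],[0,0,0]],[[0,0.1,0],[0,0,0]],[[0,0.1,0],[0,0,0]]]}}

```text
time: 11.55
ee_pos: [0.5315, 0.1558, 0.0972]
tcp_rot: [-1.57, -0.0, 0.177]
contact_force: [-2.4, -0.2, 5.0]
finger_gap: 0.0481
```

Emit:
{"fn": "drive_tool", "kwargs": {"series": [[[0,0.02,0],[0,0,0]],[[0,0.04,0],[0,0,0]],[[0,0.05,0],[0,0,0]],[[0,0.05,0],[0,0,0]],[[0,0.05,0],[0,0,0]]]}}

```text
time: 12.05
ee_pos: [0.5316, 0.1558, 0.0971]
tcp_rot: [-1.57, -0.001, 0.177]
contact_force: [-3.4, -0.0, 7.3]
finger_gap: 0.048
```

Emit:
{"fn": "drive_tool", "kwargs": {"series": [[[0,0.04,0],[0,-3,0]],[[0,0.04,0],[0,-6,0]],[[0,0.04,0],[0,-9,0]],[[0,0.04,0],[0,-12,0]],[[0,0.04,0],[0,-15,0]]]}}

```text
time: 12.55
ee_pos: [0.5321, 0.156, 0.0972]
tcp_rot: [-1.571, -0.002, 0.441]
contact_force: [-0.1, 0.1, 4.7]
finger_gap: 0.0477
```

Emit:
{"fn": "drive_tool", "kwargs": {"series": [[[0,0.04,0],[0,-3,0]],[[0,0.04,0],[0,-6,0]],[[0,0.04,0],[0,-9,0]],[[0,0.04,0],[0,-12,0]],[[0,0.04,0],[0,-12,0]]]}}

```text
time: 13.05
ee_pos: [0.5325, 0.1563, 0.0971]
tcp_rot: [-1.571, -0.003, 0.651]
contact_force: [-0.3, 1.7, 5.9]
finger_gap: 0.0477
```

```bash
python3 -c "
from h import *
s=r.read_state();print(s['ee_pos'],s['tcp_rot'],s['contact_force'],s['torque'])"
```

```text
[0.53245389 0.15627243 0.0971447 ] [-1.57137352 -0.00331211  0.65117734] [-0.26257062  1.70666319  5.94861153] [ 0.30418822  0.03720098 -0.01766964]
```

Emit:
{"fn": "drive_tool", "kwargs": {"series": [[[0,0.04,0],[0,-3,0]],[[0,0.04,0],[0,-6,0]],[[0,0.04,0],[0,-9,0]],[[0,0.04,0],[0,-12,0]],[[0,0.04,0],[0,-12,0]]]}}

```text
time: 13.55
ee_pos: [0.5323, 0.1566, 0.0969]
tcp_rot: [-1.572, -0.003, 0.86]
contact_force: [-2.7, 1.0, 5.7]
finger_gap: 0.0475
```

Emit:
{"fn": "drive_tool", "kwargs": {"series": [[[0,0.04,0],[0,-3,0]],[[0,0.04,0],[0,-6,0]],[[0,0.04,0],[0,-9,0]],[[0,0.04,0],[0,-9,0]],[[0,0.04,0],[0,-9,0]]]}}

```text
time: 14.05
ee_pos: [0.5321, 0.1563, 0.096]
tcp_rot: [-1.572, -0.002, 1.014]
contact_force: [-1.7, -1.1, -2.1]
finger_gap: 0.0479
```

```bash
python3 -c "
from h import *
s=r.read_state();print(s['ee_pos'],s['tcp_rot'],s['contact_force'],s['torque'])"
```

```text
[0.53207662 0.15634984 0.09598538] [-1.57165202 -0.0023039   1.01444114] [-1.71471004 -1.07701944 -2.14381482] [-0.09674966  0.08723371 -0.01915922]
```

Emit:
{"fn": "drive_tool", "kwargs": {"series": [[[0,0.05,0],[0,0,0]],[[0,0.1,0],[0,0,0]],[[0,0.15,0],[0,0,0]],[[0,0.2,0],[0,0,0]],[[0,0.2,0],[0,0,0]]]}}

```text
time: 14.55
ee_pos: [0.5321, 0.1563, 0.0939]
tcp_rot: [-1.572, -0.002, 1.014]
contact_force: [0.2, -0.1, -2.8]
finger_gap: 0.0478
```

Emit:
{"fn": "drive_tool", "kwargs": {"series": [[[0,0.05,0],[0,0,0]],[[0,0.1,0],[0,0,0]],[[0,0.15,0],[0,0,0]],[[0,0.2,0],[0,0,0]],[[0,0.2,0],[0,0,0]]]}}

```text
time: 15.05
ee_pos: [0.532, 0.1563, 0.0918]
tcp_rot: [-1.572, -0.002, 1.014]
contact_force: [-0.9, -0.5, -2.4]
finger_gap: 0.0475
```

Emit:
{"fn": "drive_tool", "kwargs": {"series": [[[0,0.05,0],[0,0,0]],[[0,0.1,0],[0,0,0]],[[0,0.15,0],[0,0,0]],[[0,0.2,0],[0,0,0]],[[0,0.2,0],[0,0,0]]]}}

```text
time: 15.55
ee_pos: [0.5321, 0.1564, 0.0899]
tcp_rot: [-1.572, -0.002, 1.014]
contact_force: [-1.0, -0.0, -0.1]
finger_gap: 0.0479
```

Emit:
{"fn": "drive_tool", "kwargs": {"series": [[[0,0.04,0],[0,0,0]],[[0,0.06,0],[0,0,0]],[[0,0.08,0],[0,0,0]],[[0,0.1,0],[0,0,0]],[[0,0.1,0],[0,0,0]]]}}

```text
time: 16.05
ee_pos: [0.5321, 0.1564, 0.0896]
tcp_rot: [-1.572, -0.002, 1.014]
contact_force: [-5.8, -1.2, 8.6]
finger_gap: 0.0479
```

Emit:
{"fn": "drive_tool", "kwargs": {"series": [[[0,0.02,0],[0,4,0]],[[0,0.05,0],[0,8,0]],[[0,0.08,0],[0,12,0]],[[0,0.11,0],[0,16,0]],[[0,0.13,0],[0,18,0]]]}}

```text
time: 16.55
ee_pos: [0.5324, 0.1564, 0.0885]
tcp_rot: [-1.571, -0.003, 0.697]
contact_force: [0.2, -1.1, 1.8]
finger_gap: 0.0477
```

Emit:
{"fn": "drive_tool", "kwargs": {"series": [[[0,0.03,0],[0,4,0]],[[0,0.06,0],[0,8,0]],[[0,0.09,0],[0,12,0]],[[0,0.12,0],[0,16,0]],[[0,0.14,0],[0,18,0]]]}}

```text
time: 17.05
ee_pos: [0.5327, 0.1564, 0.0872]
tcp_rot: [-1.571, -0.004, 0.381]
contact_force: [-0.1, 0.1, -0.1]
finger_gap: 0.0478
```

```bash
python3 -c "
from h import *
s=r.read_state();print(s['ee_pos'],s['tcp_rot'],s['contact_force'],s['torque'])"
```

```text
[0.53269008 0.15642045 0.0871817 ] [-1.57058081 -0.00420246  0.38056425] [-0.13805452  0.05570218 -0.10195712] [-0.10621785 -0.0790759   0.06797211]
```

Emit:
{"fn": "drive_tool", "kwargs": {"series": [[[0,0.03,0],[0,4,0]],[[0,0.06,0],[0,8,0]],[[0,0.09,0],[0,12,0]],[[0,0.12,0],[0,16,0]],[[0,0.15,0],[0,18,0]]]}}

```text
time: 17.55
ee_pos: [0.533, 0.1565, 0.0858]
tcp_rot: [-1.569, -0.005, 0.064]
contact_force: [-0.3, 0.2, 0.9]
finger_gap: 0.0477
```

Emit:
{"fn": "drive_tool", "kwargs": {"series": [[[0,0.03,0],[0,4,0]],[[0,0.06,0],[0,8,0]],[[0,0.09,0],[0,12,0]],[[0,0.12,0],[0,16,0]],[[0,0.14,0],[0,18,0]]]}}

```text
time: 18.05
ee_pos: [0.5333, 0.1565, 0.0844]
tcp_rot: [-1.567, -0.005, -0.253]
contact_force: [0.8, -0.8, 0.1]
finger_gap: 0.0475
```

```bash
python3 -c "
from h import *
s=r.read_state();print(s['ee_pos'],s['tcp_rot'],s['contact_force'],s['torque'],s['qpos'])"
```

```text
[0.53333841 0.15652838 0.08441559] [-1.56734941 -0.00485186 -0.25321791] [ 0.81126083 -0.82767548  0.10686912] [-0.10201355 -0.0640267   0.08143638] [2.19156480e-01 4.37818938e-01 1.63272808e+00 9.85129057e-04
 1.06515697e+00 4.71891396e-01]
```

Emit:
{"fn": "drive_tool", "kwargs": {"series": [[[0,0.03,0],[0,4,0]],[[0,0.06,0],[0,8,0]],[[0,0.09,0],[0,11,0]],[[0,0.11,0],[0,13,0]],[[0,0.12,0],[0,14,0]]]}}

```text
time: 18.55
ee_pos: [0.5336, 0.1566, 0.0833]
tcp_rot: [-1.566, -0.004, -0.499]
contact_force: [0.3, -0.3, -0.2]
finger_gap: 0.0478
```

Emit:
{"fn": "drive_tool", "kwargs": {"series": [[[0,0.02,0],[0,2,0]],[[0,0.04,0],[0,4,0]],[[0,0.06,0],[0,6,0]],[[0,0.08,0],[0,8,0]],[[0,0.08,0],[0,8,0]]]}}

```text
time: 19.05
ee_pos: [0.5339, 0.1564, 0.0831]
tcp_rot: [-1.565, -0.004, -0.639]
contact_force: [-1.4, -2.1, 5.3]
finger_gap: 0.0477
```

```bash
python3 -c "
from h import *
s=r.read_state();print(s['ee_pos'],s['tcp_rot'],s['contact_force'],s['torque'])"
```

```text
[0.53394116 0.15635139 0.08305836] [-1.56493119 -0.00449098 -0.63916562] [-1.39820531 -2.10406186  5.29768675] [-0.3949596   0.47278317  0.04150247]
```

Emit:
{"fn": "drive_tool", "kwargs": {"series": [[[0,0.03,0],[0,2,0]],[[0,0.04,0],[0,4,0]],[[0,0.04,0],[0,6,0]],[[0,0.04,0],[0,6,0]],[[0,0.04,0],[0,6,0]]]}}

```text
time: 19.55
ee_pos: [0.5343, 0.1563, 0.0831]
tcp_rot: [-1.564, -0.005, -0.743]
contact_force: [-0.2, -2.8, 6.1]
finger_gap: 0.0476
```

```bash
python3 -c "
from h import *
s=r.read_state();print(s['ee_pos'],s['tcp_rot'],s['contact_force'],s['torque'])"
```

```text
[0.53429135 0.15627802 0.08308401] [-1.56381348 -0.00457809 -0.7427147 ] [-0.15093805 -2.84951284  6.07393318] [-0.50631514  0.24999796  0.01972933]
```

Emit:
{"fn": "drive_tool", "kwargs": {"series": [[[0,0,0],[0,0,0]],[[0,0,0],[0,0,0]],[[0,0,0],[0,0,0]],[[0,0,0],[0,0,0]],[[0,0,0],[0,0,0]]], "fingers": 0.68}}

```text
time: 20.05
ee_pos: [0.5343, 0.1563, 0.083]
tcp_rot: [-1.564, -0.004, -0.743]
contact_force: [0.5, -0.1, 0.5]
finger_gap: 0.0642
```

Emit:
{"fn": "drive_tool", "kwargs": {"series": [[[0,-1,0],[0,0,0]],[[0,-3,0],[0,0,0]],[[0,-5,0],[0,0,0]],[[0,-7,0],[0,0,0]],[[0,-10,0],[0,0,0]]]}}

```text
time: 20.55
ee_pos: [0.5329, 0.156, 0.1837]
tcp_rot: [-1.565, -0.004, -0.742]
contact_force: [-0.6, -0.3, -0.8]
finger_gap: 0.0637
```

Emit:
{"fn": "drive_tool", "kwargs": {"series": [[[0,0,-2],[0,0,0]],[[0,0,-4],[0,0,0]],[[0,0,-6],[0,0,0]],[[0,0,-6],[0,0,0]],[[0,0,-6],[0,0,0]]]}}

```text
time: 21.05
ee_pos: [0.4927, 0.1119, 0.1842]
tcp_rot: [-1.564, -0.004, -0.743]
contact_force: [-0.4, -0.6, 0.0]
finger_gap: 0.0641
```

Run:
```python
from h import *
np.set_printoptions(precision=4,suppress=True)
s=r.read_state(); print(s['ee_pos'],s['tcp_rot'],s['time'],s['contact_force'],s['finger_gap'])
n='wrist'; c=eyes.camera(n)
Z={'cover_centre':.075,'stud_tip':.102,'nut_centre':.09}
for t in Z:
    for x in finder.landmark_of(n,t)[:1]: print(n,t,x['p'],np.array(x['location'])*[512,384],onz(c,x['location'],Z[t]))
d=eyes.camera('side')['pixels'][115:200,170:300,::-1]
e=c['pixels'][:,:,::-1]
cv2.imwrite('pics/f.png',np.hstack([cv2.resize(e,(400,300)),cv2.resize(d,(400,300),interpolation=2)]))
```

```text
[0.4927 0.1119 0.1842] [-1.5641 -0.0043 -0.7429] 21.05 [-0.3562 -0.6396  0.0335] 0.06407089854543124
wrist cover_centre 0.56 [248.7808 126.9888] [0.5328 0.1543 0.075 ]
wrist stud_tip 0.9 [246.5792 131.5968] [0.5298 0.1536 0.102 ]
```

View pics/f.png

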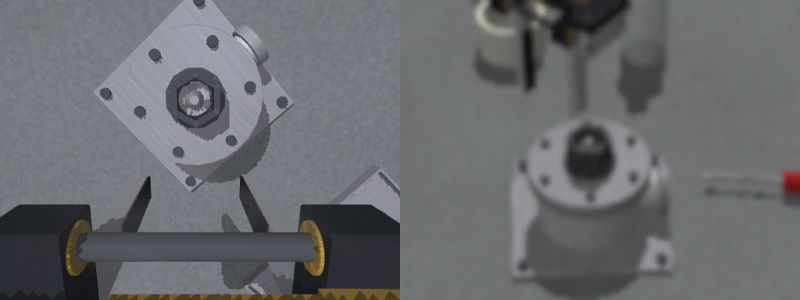

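```bash
python3 -c "
from h import *
print(ticket.sign_off(), r.read_state()['contact_force'])"
```

```text
the job is handed in; nothing more can be done
the job is handed in; nothing more can be done
```

The nut is on the stud with its flange on the cover, released, and the job is handed in. It finished at about 21 s of the 72 s allowed.

**What I did:** I gripped the nut across two flats in the tray and set it on the stud, where it came to rest on the lands. I backed it off 48° anticlockwise until the thread dropped in; the tool went down about 7.5 mm. I then turned it clockwise about 100°, let go and pulled the arm clear. The highest force I read at the wrist was about 9 N.

**Last checks:**
- **Height:** Using the grip height from the tray, the flange underside comes out at about 75.1 mm, against 75 mm for the cover. The last 6° of turning gave no further descent.
- **Tilt and position:** The tool was tilted about 0.4° at release. The final picture shows the nut on the stud, standing level as far as I can see, with the gripper clear. I saw no bystanders moved, but I did not check each one.

**What disagreed:** Measured from the contact on the lands, the total descent was 14 mm, not the expected 15 mm. In the last picture the detector found the cover and stud but not the nut itself, so I have no separate camera measurement of its final height.

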